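Clear the curing box lid of plaster chips and hold it open

TASK

Four plaster chips lie on the shut lid of the light-curing box and must not fall into it: take the scraper block, push all the chips off the lid into the brown tray beside the box (with the scraper, not the fingers), and stand the scraper upright on the bench again. Then take the lid by its handle, raise it 60 degrees from shut without letting it drop, and hold it there so that a colleague can load the chamber; the job finishes with you still holding the lid open. Leave the stone cast, the mixing bowl and the articulator where they are.

Things in the scene. Friction and masses are not known exactly. Their poses are not given: they have to be found in the camera images.
- box: White light-curing box, 232 wide (y) x 270 deep (x) x 122 high, fixed, yaw up to 9 degrees. Origin: centre of its underside. x points from its front (panel, lid handle; faces the robot) to the rear, y to the robot's left, z up. Its blue lid covers x -135 to 55, y -122 to 122; shut, its flat top is 124 high. Behind it is a fan hood, x 92 to 133, 122 high.
- lid_mid (a point): Centre of the shut lid's flat top, about the middle of its flush amber window, 105 x 150 (box frame x -40, y 0, z 124 mm); fixed to the box, does not move with the lid.
- hinge (a point): Middle of the lid's hinge axis (box frame x 70, z 102 mm), which runs along the box's y; fixed to the box.
- lid (a joint): Lid angle in rad: 0 shut, grows as the front edge rises, stop at 1.35. The lid weighs about 0.5 kg (can differ by a third) on an almost frictionless hinge and falls shut from any angle when let go; there is no stay.
- handle (a point): Black bow handle on the lid's front edge, turning with the lid. Origin: middle of its round bar; axes as the lid's (the box's when shut). Bar 12 thick, along y; posts 12 thick at y -27 and 27 (66 over all) run back 42 to the lid: 36 free between bar and lid. Shut, the bar is 112.5 high, 247 in front of and 10.5 above the hinge axis; at 60 degrees it is 321 above the bench.
- scraper: Scraper block standing on the bench on its flat rubber base: base 140 long (x) x 28 wide (y) x 22 high, dark grey; on it a yellow grip 100 long (x) x 24 wide (y), from 22 to 70 high. 0.2 kg. Origin: centre of the underside of the base, z up. It stands on the other side of the box from the tray.
- tray: Brown open tray, outer 280 (x) x 220 (y) x 40 high, walls and floor 5 thick, loose on the bench, 0.5 kg. Origin: centre of its underside. It stands against the left or the right side of the box, about 2 to 16 mm from the lid's edge as seen from above; which side differs from start to start.
- chip1: Plaster chip, off-white, jagged, about 28 x 20 x 10 mm, 12 g, lying on the lid. Origin: centre of its underside at the start.
- chip2: Plaster chip, off-white, jagged, about 22 x 22 x 11 mm, 12 g, lying on the lid. Origin: centre of its underside at the start.
- chip3: Plaster chip, off-white, jagged, about 26 x 18 x 9 mm, 12 g, lying on the lid. Origin: centre of its underside at the start.
- chip4: Plaster chip, off-white, jagged, about 24 x 21 x 12 mm, 12 g, lying on the lid. Origin: centre of its underside at the start.
- cast: Blue stone dental cast with a row of white teeth, round base 68 across, 28 high; waits on the bench in front of the box's handle, nearer the robot. Origin: centre of its underside. Leave alone.
- bowl: Green rubber mixing bowl, 104 across, 60 high; stands on the bench beyond the tray or the scraper. Origin: centre of its underside. Leave alone.
- articulator: Steel articulator with a mounted white cast, base 110 x 90, 127 high; stands on the bench on the other side from the bowl. Origin: centre of its underside. Leave alone.
Not all that is in view belongs to the job. Leave any red look-alike of the scraper alone.

How it is judged:
By the outcome, as a careful person would: the job done as asked, in the order asked, and still so for the second after the job is handed in, while the arm keeps its last pose, push and grip.
It also fails if it takes over 72 s, if anything falls off the work surface, if the arm or the gripper's body presses on something with over 40 N, if the wrist force passes 120 N, or if a joint passes its speed limit or range.

ROBOT

A 7-joint arm with a two-finger parallel gripper is mounted at the origin on the work surface. World frame = base frame: x ahead of the robot, y to its left, z up, the work surface at z = 0. Lengths are in mm, angles in rad, forces in N, time in s.
With the tool pointing down it reaches from about 400 to 875 mm from the base axis. Payload 4.4 kg.
Tool frame: the origin (TCP) lies midway between the tips of the shut fingers; the grasp point (between the pads) lies 19 mm behind it; z points along the fingers, y is the line along which they close (so a half turn about z gives the same grasp; the last joint's range is limited). The gripper opens to 85 mm and grips with 20 to 120 N. Pads are 22 mm wide; open, the fingers measure 114 mm over their backs; the gripper's body (76 mm by 85 mm) begins 54 mm behind the grasp point. The pads swing forward as they close: fully open they stand 13 mm farther back than shut.
Start: joints at [1.157, 0.628, 0.038, 1.517, -0.027, 0.996, -0.02], TCP at [221.568, -611.086, 231.313] pointing down, gripper open.
Joint ranges: [-3.06, 3.06], [-0.37, 2.12], [-1.25, 1.32], [0.18, 2.47], [-1.1, 4.24], [0.23, 1.98], [-2.94, 2.94]. Speed limits (rad/s): [2.57, 2.57, 3.14, 3.14, 3.14, 3.14, 3.14].

INTERFACE

Orientations are given as [roll, pitch, yaw] about the fixed x, y, z axes, in that order (R = Rz(yaw) Ry(pitch) Rx(roll)).
In Python, from cell import readout, optics, order gives the robot as it stands.
- The arm moves only by the shell command python3 -m jog 'ROWS'. ROWS is a JSON object of lists of equal length, an entry for each row: "claw": the opening, from 0 (shut) to 1 (fully open); "xyz": the shift along the tool's x, y, z each as a share of 0.1 m, from -1 to 1, a list of three; "twist": the turn, a rotation vector about the tool's x, y, z each as a share of 180 degrees, from -1 to 1, a list of three. A call has 1 to 12 rows; each row shifts and turns the commanded pose from where the row before left it, along the tool's axes as they then stand; what a row does not reach is not made up. A row lasts 1/8 s, in which the tool goes at most 62.5 mm and 10.7 degrees, less where a joint would pass 70% of its speed; a pose out of reach is approached as far as the arm can. A call with a number of a shift or a turn outside -1 to 1 is refused whole. A call with a gripper value outside its range is refused whole. The fingers move at their own pace and stop on an object; the grip force is fixed at half the most. Time passes only in rows, so rows that do not move let the fingers close. It gives the time, the measured TCP pose, the force, the opening and the grip force at its end, in the units of the state.
- readout.read_state(): the state, without advancing time (a new reading comes with each control period).
- optics.get_image(name): name is "scene" or "top" or "wrist"; returns a dict with "color" (400x640x3 uint8, red, green, blue), "fovy" (degrees; the focal length in pixels is half the picture's height over the tangent of half this angle, whatever the lens; pixels are square), "cx", "cy" (the principal point, pixels), "view" (4x4, takes a point from world to camera coordinates). Camera axes: x right, y up, looking along -z (the intrinsics and any distortion apply to the point x, -y, -z); pixel columns grow to the right and rows downward; lengths in mm; the calibration is good to about 2 mm. The wrist camera is an equidistant fisheye: a pixel r from the principal point sees the ray r / f radians off the axis. A picture is of the moment at which its call begins. There is no depth.
- order.finish_job(): hands the job in; it is judged then, once.
Trained networks look in the newest picture that a camera, given by its name, has taken for a name from the list of things; names that differ only in an ending like _2 or _b are one class to them, and where a whole thing is asked for, a point or a joint stands for the part that bears it (a point fixed in the world has none). Each returns a list of dicts, best first, with "score" (0 to 1); they miss things now and then, are a little off and sometimes report something else, mostly with a low value. They report only what shows in the picture. A call takes as long as a camera call. They do not tell look-alikes from the thing itself.
- optics.boxes_of(camera, label): "rect" ([left, top, width, height] in pixels, round what is visible of it).
The state is a dict: "clock": time; "qpos": joint angles; "qd": joint speeds; "tau": joint torques, N m; "eef_pos": TCP position; "tool_rot": TCP orientation; "force": force on the tool from outside, world axes, zero at the start; "torque": the same for the moment, N m; "width": finger opening in mm; "gripper_force": force on a finger pad.
Only numpy, scipy, OpenCV 4.12 (cv2) and the standard library are available. Lean on these libraries where they do the work, as an engineer would, in place of code of your own. Each camera call takes 0.05 s, during which the arm holds its last target. There are 200 camera calls.

## Working session

There is one attempt and no reset: what is moved stays moved. The work goes in short steps, Python scripts to look and compute and a shell command to move; the robot and the scene stay as the last step left them, time stands still between calls to the robot, and variables do not carry over. Pictures are saved under pics/ and viewed, at most 10 in all, crops included, and the job is handed in when it is done.

```bash
ls; mkdir -p pics; cat > h.py <<'E'
import numpy as np,cv2
from scipy.spatial.transform import Rotation as R
from cell import readout,optics,order
def K(im): return 200/np.tan(np.radians(im['fovy'])/2)
def proj(im,P):
    P=np.atleast_2d(P); c=(im['view']@np.c_[P,np.ones(len(P))].T).T
    f=K(im); return np.c_[im['cx']+f*c[:,0]/-c[:,2], im['cy']-f*c[:,1]/-c[:,2]]
def onz(im,px,z):
    px=np.atleast_2d(px); f=K(im); d=np.c_[(px[:,0]-im['cx'])/f,-(px[:,1]-im['cy'])/f,-np.ones(len(px))]
    V=np.array(im['view']); o=-V[:3,:3].T@V[:3,3]; w=d@V[:3,:3]
    return o+w*((z-o[2])/w[:,2])[:,None]
def grab(n): 
    im=optics.get_image(n); im['view']=np.array(im['view']); return im
def save(im,f,crop=None,s=1):
    c=im['color'][:,:,::-1]
    if crop: c=c[crop[1]:crop[3],crop[0]:crop[2]]
    cv2.imwrite('pics/'+f,cv2.resize(c,None,fx=s,fy=s,interpolation=cv2.INTER_CUBIC))
E
python3 - <<'E'
from h import *
print(readout.read_state())
for n in ['top','scene']:
    im=grab(n); save(im,n+'0.png',s=1.25); print(n,im['fovy'],im['cx'],im['cy'],im['view'].round(3).tolist())
    for l in ['box','lid','handle','scraper','tray','chip1','cast','bowl','articulator']:
        print(l,[(np.round(b['rect']).tolist(),round(b['score'],2)) for b in optics.boxes_of(n,l)][:5])
E
```

```text
pics
{'clock': 0.0, 'qpos': array([ 1.15716835,  0.62933076,  0.03844375,  1.51839159, -0.0270432 ,
        0.99632717, -0.02000368]), 'qd': array([-0.00095064, -0.00066957,  0.00018431, -0.00020761,  0.00025551,
       -0.00090512, -0.00044844]), 'tau': array([-1.29533702e-03, -5.63394964e+01,  1.22637894e+00, -1.93446386e+01,
        1.10674641e-02,  1.03942497e-02,  1.03308406e-05]), 'eef_pos': array([ 221.37365438, -610.45288376,  230.39155297]), 'tool_rot': array([-3.13965330e+00, -9.61226380e-06,  3.47798792e-01]), 'force': array([ 0.10836022, -0.72397993,  1.08515136]), 'torque': array([ 0.00093605, -0.04027967,  0.02809914]), 'gripper_force': 0.0, 'width': 85.64940265778152}
top 51.43139532143709 321.61368119655197 201.56935511496562 [[0.013, -1.0, 0.011, -15.798], [0.991, 0.015, 0.136, -593.061], [-0.137, 0.009, 0.991, -1440.549], [0.0, 0.0, 0.0, 1.0]]
box [([298.0, 151.0, 83.0, 94.0], 0.72)]
lid [([304.0, 164.0, 75.0, 80.0], 0.65)]
handle [([303.0, 166.0, 78.0, 76.0], 0.57)]
scraper [([386.0, 136.0, 30.0, 34.0], 0.72), ([394.0, 188.0, 27.0, 33.0], 0.56)]
tray [([243.0, 182.0, 65.0, 86.0], 0.97)]
chip1 []
cast [([336.0, 256.0, 15.0, 19.0], 0.58)]
bowl [([198.0, 236.0, 33.0, 26.0], 0.76)]
articulator [([451.0, 213.0, 34.0, 34.0], 0.61)]
scene 46.74126977182824 321.7152475817437 199.2326040119407 [[0.049, 0.999, -0.015, -9.493], [-0.614, 0.042, 0.788, 279.277], [0.787, -0.029, 0.616, -1819.599], [0.0, 0.0, 0.0, 1.0]]
box [([255.0, 167.0, 101.0, 103.0], 0.6)]
lid [([257.0, 170.0, 96.0, 64.0], 0.63)]
handle [([255.0, 171.0, 96.0, 63.0], 0.91)]
scraper [([200.0, 254.0, 40.0, 46.0], 0.64), ([206.0, 206.0, 26.0, 44.0], 0.58), ([308.0, 194.0, 9.0, 12.0], 0.37)]
tray [([343.0, 171.0, 90.0, 74.0], 0.79)]
chip1 [([257.0, 170.0, 95.0, 64.0], 0.59), ([306.0, 195.0, 11.0, 10.0], 0.52), ([315.0, 185.0, 8.0, 9.0], 0.51), ([281.0, 198.0, 7.0, 8.0], 0.46)]
cast []
bowl []
articulator [([120.0, 177.0, 51.0, 54.0], 0.71)]
```

```bash
python3 - <<'E'
from h import *
im=grab('top'); save(im,'topc.png',(190,110,500,300),2.58)
E
```

```text
(no output)
```

View pics/topc.png

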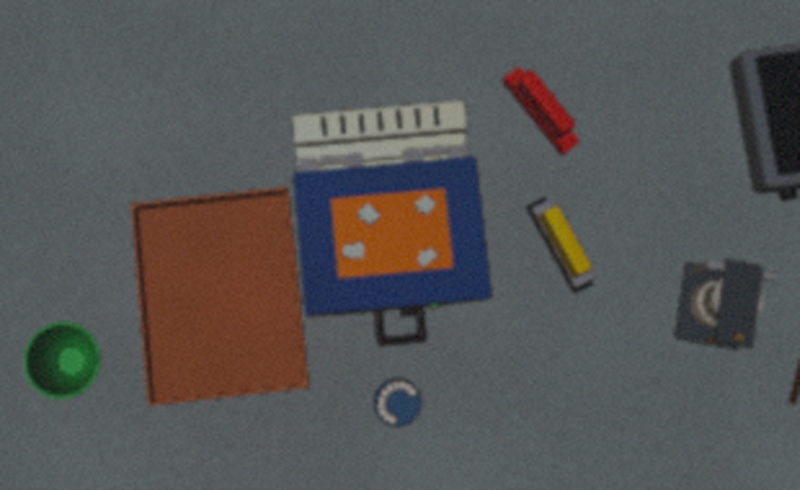

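View pics/scene0.png

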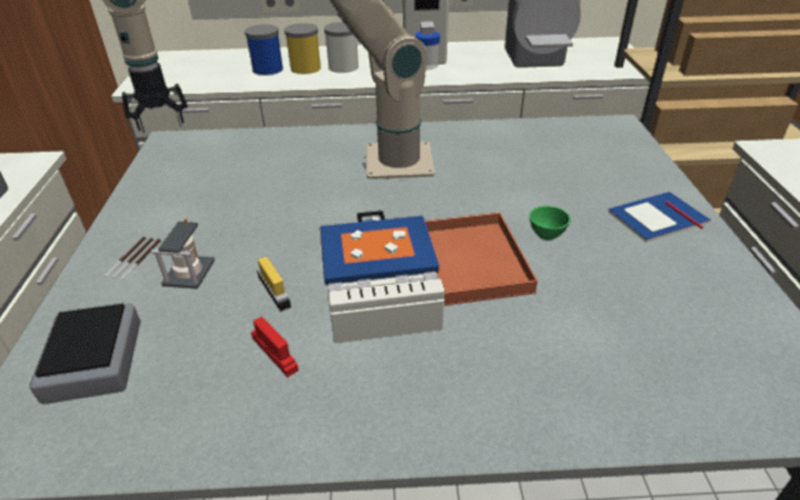

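The top view crop shows the tray left of the box (crop px 134–307, 189–404) and the yellow scraper at right (560,245). The red look-alike is at (540,110). There are four chips on the window at (368,213), (425,204), (354,250) and (427,257). The cast lies at (398,402) in front of the handle, and the scene view agrees.

```bash
cat > fit.py <<'E'
from h import *
from scipy.optimize import minimize
def mask(im,lo,hi,roi):
    h=cv2.cvtColor(im['color'],cv2.COLOR_RGB2HSV); m=cv2.inRange(h,lo,hi); k=np.zeros_like(m); x,y,w,hh=roi; k[y:y+hh,x:x+w]=255
    return m&k
def boxpts(p,dx,dy,z0,z1,ox=0,oy=0):
    x,y,a=p; c,s=np.cos(a),np.sin(a)
    return np.array([[x+c*u-s*v,y+s*u+c*v,z] for u in(ox-dx/2,ox+dx/2) for v in (oy-dy/2,oy+dy/2) for z in (z0,z1)])
def fit(views,p0,dims):
    def cost(q):
        t=0
        for im,m in views:
            h=cv2.convexHull(proj(im,boxpts((q[0],q[1],q[2]/100),*dims)).astype(np.float32))
            S=4; x,y,w,hh=cv2.boundingRect(cv2.findNonZero(m)); x-=15;y-=15;w+=30;hh+=30
            a=np.zeros((hh*S,w*S),np.uint8); cv2.fillConvexPoly(a,np.round(((h-[x,y]+.5)*S)).astype(np.int32),255)
            b=cv2.resize(m[y:y+hh,x:x+w],None,fx=S,fy=S,interpolation=cv2.INTER_LINEAR)>127
            a=a>0; t+=1-(a&b).sum()/(a|b).sum()
        return t/len(views)
    r=min((minimize(cost,[p0[0],p0[1],p0[2]*100+d],method='Nelder-Mead',options=dict(initial_simplex=np.array([p0[0],p0[1],p0[2]*100+d])+np.array([[0,0,0],[15,0,0],[0,15,0],[0,0,12]]))) for d in(0,-8,8)),key=lambda r:r.fun)
    return np.array([r.x[0],r.x[1],r.x[2]/100]),r.fun
E
python3 - <<'E'
from fit import *
T=grab('top');S=grab('scene')
off=np.array([190,110]);g=lambda x,y:[x/2.58+190,y/2.58+110]
lidc=onz(T,[g(294,173),g(474,157),g(491,297),g(307,315)],124);print('lid',lidc.round())
print('scr',onz(T,[g(560,240)],60).round(), 'tray',onz(T,[g(134,204),g(288,189),g(307,387),g(150,404)],40).round().tolist())
ch=onz(T,[g(368,213),g(425,204),g(354,250),g(427,257)],129);print('chips',ch.round())
print('cast',onz(T,[g(398,402)],28).round())
a0=np.arctan2(*(lidc[0]-lidc[3])[[1,0]]);print(a0)
c=lidc.mean(0)
v=[]
for n,im,roi in(('t',T,(290,155,100,90)),('s',S,(250,165,110,70))):
    m=mask(im,(105,90,40),(130,255,255),roi); hsv=mask(im,(5,120,120),(20,255,255),roi); m|=hsv; m=cv2.morphologyEx(m,cv2.MORPH_CLOSE,np.ones((9,9)));v.append((im,m));print((m>0).sum())
for vv in (v,v[:1],v[1:]): print('lidmid',fit(vv,(c[0],c[1],a0),(190,244,112,124)))
w=[(T,mask(T,(22,120,60),(34,255,255),(385,180,45,50))),(S,mask(S,(22,120,60),(34,255,255),(195,195,45,50)))]
print([(m>0).sum() for _,m in w])
p=onz(T,[g(560,240)],60)[0]
for vv in (w,w[:1],w[1:]): print('scr',fit(vv,(p[0],p[1],.45),(100,24,22,70)))
E
```

```text
lid [[ 665.   54.  124.]
 [ 690. -183.  124.]
 [ 505. -204.  124.]
 [ 479.   34.  124.]]
scr [[ 590. -309.   60.]] tray [[634.0, 278.0, 40.0], [659.0, 65.0, 40.0], [386.0, 34.0, 40.0], [361.0, 246.0, 40.0]]
chips [[ 612.  -43.  129.]
 [ 625. -118.  129.]
 [ 563.  -26.  129.]
 [ 556. -120.  129.]]
cast [[368. -90.  28.]]
0.10886283436837961
3930
4677
lidmid (array([ 5.88359388e+02, -7.17658573e+01,  1.06774622e-01]), np.float64(0.09949206922637488))
lidmid (array([ 5.85394733e+02, -7.31351765e+01,  1.10950895e-01]), np.float64(0.036835008580534456))
lidmid (array([ 5.91544279e+02, -7.13165585e+01,  1.01157768e-01]), np.float64(0.14531720458507214))
[np.int64(224), np.int64(299)]
scr (array([ 5.91725807e+02, -3.17581254e+02,  4.41388064e-01]), np.float64(0.2439136403695108))
scr (array([ 5.91131331e+02, -3.15987009e+02,  5.30024223e-01]), np.float64(0.22788088044885624))
scr (array([ 5.92627543e+02, -3.17695010e+02,  4.14267429e-01]), np.float64(0.24803843074459564))
```

```bash
cat >> h.py <<'E'
def togo(p,yaw):
    """shift in tool axes (unit 100 mm) to tcp p, tool down with yaw; and turn (share of 180) about tool z (to be done AFTER the shift)"""
    s=readout.read_state(); r=R.from_euler('xyz',s['tool_rot']); 
    t=R.from_euler('xyz',[np.pi,0,yaw]); print('t',s['clock'],'tcp',s['eef_pos'].round(1),'rot',s['tool_rot'].round(4),'F',s['force'].round(1),'w',round(s['width'],1))
    print('shift',(r.inv().apply(np.array(p)-s['eef_pos'])/100).round(3),'turn',((r.inv()*t).as_rotvec()/np.pi).round(4))
E
python3 -m jog '{"claw":[1,1,1,1,1,1,1,1,1,1,1],"xyz":[[0.45,-0.15,0],[0.45,-0.15,0],[0.45,-0.15,0],[0.45,-0.15,0],[0.45,-0.15,0],[0.45,-0.15,0],[0.45,-0.15,0],[0.45,-0.15,0],[0.45,-0.15,0],[0.45,-0.15,0],[0,0,0]],"twist":[[0,0,0],[0,0,0],[0,0,0],[0,0,0],[0,0,0],[0,0,0],[0,0,0],[0,0,0],[0,0,0],[0,0,0],[0,0,0]]}'
python3 - <<'E'
from h import *
togo([591,-316,200],.5)
W=grab('wrist');save(W,'w1.png');print(W['fovy'],W['cx'],W['cy'],W['view'].round(3).tolist())
V=W['view'];print('cam',-V[:3,:3].T@V[:3,3]);print([b for b in optics.boxes_of('wrist','scraper')])
E
```

```text
clock: 2.52
eef_pos: [597.6, -311.2, 230.9]
tool_rot: [-3.139, -0.003, 0.356]
force: [0.0, 0.1, 0.2]
width: 85.3
gripper_force: 0.0
t 2.525 tcp [ 597.6 -311.2  230.9] rot [-3.1394 -0.0034  0.3557] F [0.  0.1 0.2] w 85.3
shift [-0.079  0.023  0.309] turn [-0.0006 -0.0011 -0.0459]
65.70646984690485 321.4591155309373 195.02461038076322 [[0.348, -0.937, -0.003, -499.346], [0.901, 0.336, -0.275, -399.377], [0.259, 0.093, 0.962, -503.164], [0.0, 0.0, 0.0, 1.0]]
cam [ 663.81997137 -287.20786632  372.66116598]
[{'rect': [305.3, 116.2, 39.9, 117.4], 'score': 0.79}, {'rect': [346.3, 0.0, 45.3, 72.2], 'score': 0.58}, {'rect': [24.6, 0.0, 236.2, 250.9], 'score': 0.45}, {'rect': [111.7, 78.6, 31.1, 29.4], 'score': 0.42}]
```

View pics/w1.png

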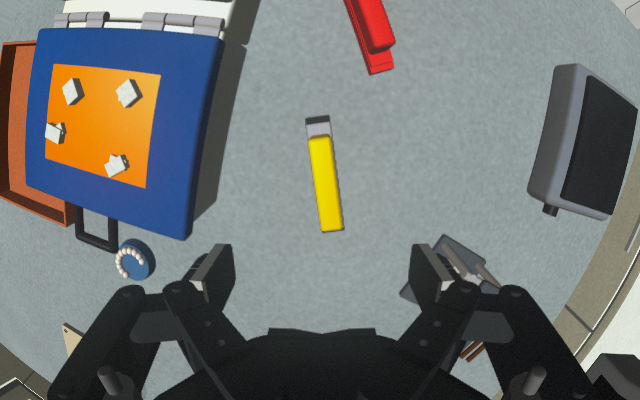

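The wrist view shows the scraper's yellow top at corners (308,137), (330,135), (343,229) and (323,232), with the base end at y≈117–127. The lid corners are at (38,28), (222,38), (187,240) and (26,187), and the four chips are still on the window.

```bash
cat >> h.py <<'E'
def wonz(im,px,z):
    px=np.atleast_2d(px).astype(float); f=K(im); d=px-[im['cx'],im['cy']]; r=np.linalg.norm(d,axis=1); th=r/f
    c=np.c_[d[:,0]/r*np.sin(th),-d[:,1]/r*np.sin(th),-np.cos(th)]; V=im['view']; o=-V[:3,:3].T@V[:3,3]; w=c@V[:3,:3]
    return o+w*((z-o[2])/w[:,2])[:,None]
E
python3 - <<'E'
from h import *
W=grab('wrist')
h=cv2.cvtColor(W['color'],cv2.COLOR_RGB2HSV);m=cv2.inRange(h,(22,120,60),(34,255,255));m[:100]=0;m[250:]=0;m[:,:290]=0;m[:,360:]=0
q=cv2.boxPoints(cv2.minAreaRect(cv2.findNonZero(m)));print(q.round().tolist())
p=wonz(W,q,70);print(p.round(1).tolist(),p.mean(0))
p=wonz(W,[(308,137),(330,135),(343,229),(323,232)],70);print(p.round(1).tolist());a=p[:2].mean(0)-p[2:].mean(0);print('c',p.mean(0),'yaw',np.arctan2(a[1],a[0]),np.linalg.norm(a))
l=wonz(W,[(38,28),(222,38),(187,240),(26,187)],124);print(l.round(0).tolist(),l.mean(0),[np.linalg.norm(l[i]-l[i-1]).round() for i in range(4)])
c=wonz(W,[(50,65),(160,76),(146,187),(47,157)],124);print('window',c.round().tolist(),c.mean(0));a=c[0]-c[3];print(np.arctan2(a[1],a[0]));a=c[0]-c[1];print(np.arctan2(-a[0],a[1]))
print('bar',wonz(W,[(80,238),(117,249)],112).round())
print('chips',wonz(W,[(72,91),(128,93),(55,132),(117,165)],130).round())
E
```

```text
[[303.0, 131.0], [326.0, 127.0], [340.0, 223.0], [317.0, 226.0]]
[[632.6, -282.7, 70.0], [643.4, -302.8, 70.0], [555.7, -350.7, 70.0], [543.8, -329.1, 70.0]] [ 593.85266414 -316.30608966   70.        ]
[[628.6, -289.7, 70.0], [637.8, -309.2, 70.0], [550.4, -356.4, 70.0], [539.9, -337.7, 70.0]]
c [ 589.18543972 -323.28505021   70.        ] yaw 0.49530782737989615 100.09418527224737
[[667.0, 47.0, 124.0], [690.0, -195.0, 124.0], [508.0, -213.0, 124.0], [478.0, 26.0, 124.0]] [585.72872332 -83.74000696 124.        ] [np.float64(189.0), np.float64(243.0), np.float64(183.0), np.float64(241.0)]
window [[629.0, 4.0, 124.0], [645.0, -149.0, 124.0], [544.0, -161.0, 124.0], [530.0, -16.0, 124.0]] [586.97845702 -80.46218466 124.        ]
0.19485179781462633
0.10586756114692623
bar [[ 442.  -68.  112.]
 [ 453. -126.  112.]]
chips [[ 610.  -49.  130.]
 [ 624. -124.  130.]
 [ 563.  -32.  130.]
 [ 556. -127.  130.]]
```

```bash
python3 -m jog '{"claw":[1,1],"xyz":[[-0.06,0,0.4],[0,0,0.3]],"twist":[[0,0,-0.042],[0,0,0]]}'
python3 - <<'E'
from h import *
togo([592.5,-316.5,32],.49)
E
```

```text
clock: 2.92
eef_pos: [585.6, -321.1, 160.5]
tool_rot: [3.141, 0.002, 0.477]
force: [-0.4, -1.2, -0.5]
width: 85.1
gripper_force: 0.0
t 2.925 tcp [ 585.6 -321.1  160.5] rot [3.1413e+00 1.5000e-03 4.7730e-01] F [-0.4 -1.2 -0.5] w 85.1
shift [ 0.084 -0.009  1.285] turn [ 0.0001  0.0005 -0.0041]
```

```bash
python3 -m jog '{"claw":[1,1,1,1,1],"xyz":[[0.08,-0.01,0.4],[0,0,0.4],[0,0,0.3],[0,0,0.16],[0,0,0]],"twist":[[0,0,-0.002],[0,0,0],[0,0,0],[0,0,0],[0,0,0]]}'
python3 - <<'E'
from h import *
togo([592.5,-316.5,32],.49)
W=grab('wrist');save(W,'w2.png')
E
```

```text
clock: 3.55
eef_pos: [593.3, -315.0, 34.6]
tool_rot: [-3.14, 0.001, 0.485]
force: [0.5, 1.1, 0.5]
width: 85.3
gripper_force: 0.0
t 3.55 tcp [ 593.3 -315.    34.6] rot [-3.1405e+00  1.5000e-03  4.8450e-01] F [0.5 1.1 0.5] w 85.3
shift [-0.014  0.01   0.026] turn [-0.0004  0.0005 -0.0017]
```

View pics/w2.png

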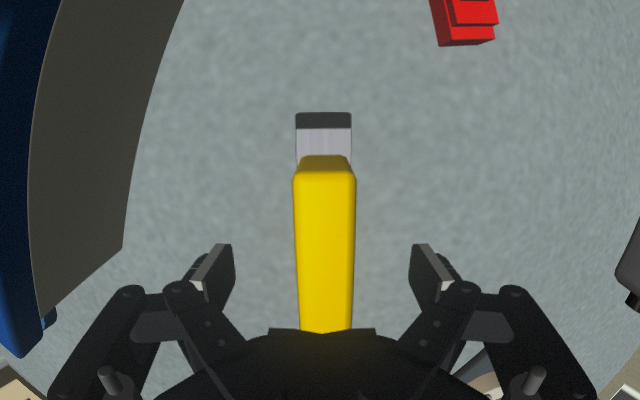

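The grip (px x 293–355) is centred and aligned between the pads. I'll close and lift.

```bash
python3 -m jog '{"claw":[0,0,0,0,0,0,0,0],"xyz":[[0,0,0],[0,0,0],[0,0,0],[0,0,0],[0,0,0],[0,0,0],[0,0,0],[0,0,0]],"twist":[[0,0,0],[0,0,0],[0,0,0],[0,0,0],[0,0,0],[0,0,0],[0,0,0],[0,0,0]]}'
python3 -m jog '{"claw":[0,0,0,0,0,0],"xyz":[[0,0,-0.2],[0,0,-0.4],[0,0,-0.5],[0,0,-0.5],[0,0,-0.3],[0,0,0]],"twist":[[0,0,0],[0,0,0],[0,0,0],[0,0,0],[0,0,0],[0,0,0]]}'
python3 - <<'E'
from h import *
L=np.array([588,-73.]);a=.108;ux=np.array([np.cos(a),np.sin(a)]);uy=np.array([-ux[1],ux[0]])
p=L+0*ux-98*uy;print(p); togo([*p,185],a)
E
```

```text
clock: 4.6
eef_pos: [594.9, -314.4, 35.9]
tool_rot: [3.141, -0.001, 0.486]
force: [-0.3, 0.1, 5.7]
width: 23.6
gripper_force: 60.0
clock: 5.35
eef_pos: [595.9, -314.9, 228.8]
tool_rot: [3.137, -0.004, 0.486]
force: [-0.1, 0.4, -2.0]
width: 22.9
gripper_force: 59.3
[ 598.5634367  -170.42901932]
t 5.35 tcp [ 595.9 -314.9  228.8] rot [ 3.1367 -0.0035  0.486 ] F [-0.1  0.4 -2. ] w 22.9
shift [ 0.697 -1.267  0.435] turn [ 0.0013 -0.0014  0.1203]
```

```bash
python3 -m jog '{"claw":[0,0,0,0,0,0,0,0],"xyz":[[0.23,-0.42,0],[0.23,-0.42,0],[0.23,-0.42,0],[0,0,0],[0,0,0],[0,0,0.2],[0,0,0.2],[0,0,0]],"twist":[[0,0,0],[0,0,0],[0,0,0.04],[0,0,0.04],[0,0,0.04],[0,0,0],[0,0,0],[0,0,0]]}'
python3 - <<'E'
from h import *
L=np.array([588,-73.]);a=.108;ux=np.array([np.cos(a),np.sin(a)]);uy=np.array([-ux[1],ux[0]])
p=L+0*ux-98*uy;print(p); togo([*p,161],a)
W=grab('wrist');save(W,'w3.png')
E
```

```text
clock: 6.35
eef_pos: [594.2, -169.7, 182.4]
tool_rot: [-3.139, 0.006, 0.109]
force: [0.0, 0.1, -1.7]
width: 23.1
gripper_force: 59.5
[ 598.5634367  -170.42901932]
t 6.35 tcp [ 594.2 -169.7  182.4] rot [-3.1393  0.0062  0.1092] F [ 0.   0.1 -1.7] w 23.1
shift [0.044 0.012 0.214] turn [-0.0007  0.002   0.0004]
```

View pics/w3.png

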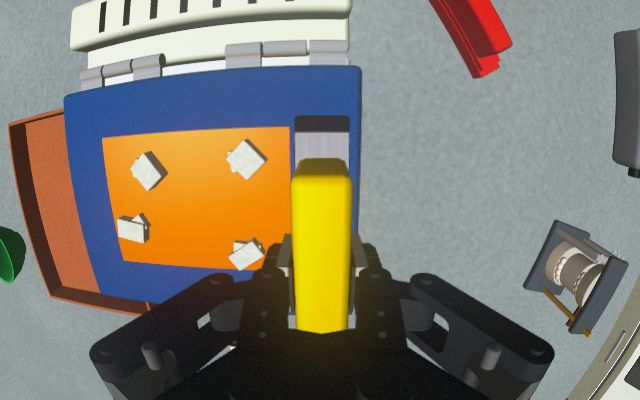

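The scraper is over the lid's right margin and lined up with the window edge. All four chips are to its left at (148,170), (246,159), (133,228) and (246,253), within the blade's length. Lowering to contact.

```bash
python3 -m jog '{"claw":[0,0,0],"xyz":[[0.04,0,0.1],[0,0,0.08],[0,0,0]],"twist":[[0,0,0],[0,0,0],[0,0,0]]}'; python3 -m jog '{"claw":[0,0],"xyz":[[0,0,0.02],[0,0,0]],"twist":[[0,0,0],[0,0,0]]}'; python3 -m jog '{"claw":[0,0],"xyz":[[0,0,0.02],[0,0,0]],"twist":[[0,0,0],[0,0,0]]}'
```

```text
clock: 6.78
eef_pos: [600.1, -169.9, 166.5]
tool_rot: [-3.141, 0.002, 0.109]
force: [-0.3, 0.2, -2.1]
width: 23.2
gripper_force: 59.5
clock: 7.02
eef_pos: [600.7, -170.1, 165.5]
tool_rot: [3.141, -0.0, 0.109]
force: [0.3, -0.2, -2.2]
width: 23.1
gripper_force: 59.5
clock: 7.28
eef_pos: [600.5, -170.1, 163.3]
tool_rot: [-3.142, 0.0, 0.109]
force: [-0.4, -0.2, -2.4]
width: 23.1
gripper_force: 59.5
```

```bash
python3 -m jog '{"claw":[0,0],"xyz":[[0,0,0.02],[0,0,0]],"twist":[[0,0,0],[0,0,0]]}'; python3 -m jog '{"claw":[0,0],"xyz":[[0,0,0.01],[0,0,0]],"twist":[[0,0,0],[0,0,0]]}'
```

```text
clock: 7.52
eef_pos: [600.5, -170.0, 161.1]
tool_rot: [-3.141, 0.0, 0.109]
force: [0.2, 0.2, -2.0]
width: 23.4
gripper_force: 59.5
clock: 7.78
eef_pos: [600.6, -170.1, 160.2]
tool_rot: [-3.142, 0.0, 0.109]
force: [0.1, -0.0, -2.3]
width: 23.4
gripper_force: 59.5
```

```bash
python3 -m jog '{"claw":[0,0,0,0,0,0,0,0,0,0],"xyz":[[0,-0.15,0],[0,-0.2,0],[0,-0.2,0],[0,-0.2,0],[0,-0.25,0],[0,-0.4,0],[0,-0.4,0],[0,-0.4,0],[0,0,0],[0,0,0]],"twist":[[0,0,0],[0,0,0],[0,0,0],[0,0,0],[0,0,0],[0,0,0],[0,0,0],[0,0,0],[0,0,0],[0,0,0]]}'
python3 -m jog '{"claw":[0,0,0],"xyz":[[0,0,-0.3],[0,0,-0.4],[0,0,0]],"twist":[[0,0,0],[0,0,0],[0,0,0]]}'
python3 - <<'E'
from h import *
W=grab('wrist');T=grab('top'); a=W['color']; b=cv2.resize(T['color'][150:280,230:400],(510,390)); 
c=np.vstack([a[:, :],np.zeros((200,640,3),np.uint8)]); c=np.hstack([cv2.resize(a,(480,300)),cv2.resize(T['color'][150:280,235:365],(300,300))]); cv2.imwrite('pics/s1.png',c[:,:,::-1])
E
```

```text
clock: 9.02
eef_pos: [576.6, 48.9, 160.5]
tool_rot: [3.141, -0.0, 0.11]
force: [0.6, -0.2, -2.5]
width: 23.0
gripper_force: 59.8
clock: 9.4
eef_pos: [579.1, 47.0, 233.4]
tool_rot: [3.141, -0.007, 0.106]
force: [1.3, -0.8, -2.1]
width: 23.2
gripper_force: 59.8
```

View pics/s1.png

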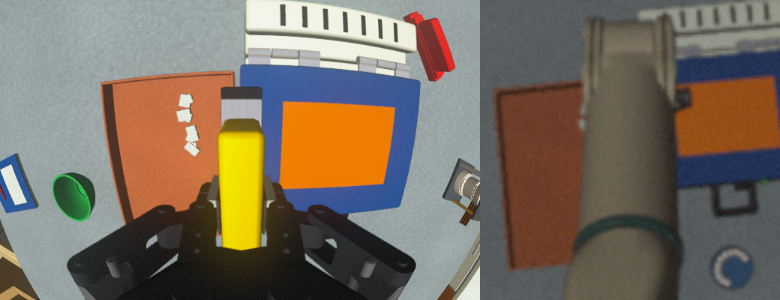

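All four chips are in the tray at about (188,125) in the picture and the lid is clear. I'm carrying the scraper back to its free spot on the right.

```bash
python3 -m jog '{"claw":[0,0,0,0,0,0,0,0,0,0],"xyz":[[0,0.3,0],[0,0.5,0],[0,0.5,0],[0,0.5,0],[0,0.5,0],[0,0.5,0],[0,0.5,0],[0,0.3,0],[0,0.1,0],[0,0,0]],"twist":[[0,0,0],[0,0,0],[0,0,0],[0,0,0],[0,0,0],[0,0,0],[0,0,0],[0,0,0],[0,0,0],[0,0,0]]}'
python3 - <<'E'
from h import *
togo([565,-320,37],.108)
E
```

```text
clock: 10.75
eef_pos: [616.2, -318.7, 228.9]
tool_rot: [-3.14, 0.002, 0.108]
force: [-0.3, -0.1, -1.6]
width: 23.4
gripper_force: 59.5
t 10.75 tcp [ 616.2 -318.7  228.9] rot [-3.1396e+00  1.8000e-03  1.0830e-01] F [-0.3 -0.1 -1.6] w 23.4
shift [-0.507 -0.038  1.92 ] turn [-0.0006  0.0006  0.0001]
```

```bash
python3 -m jog '{"claw":[0,0,0,0,0,0,0],"xyz":[[-0.3,0,0.1],[-0.2,-0.04,0.4],[0,0,0.5],[0,0,0.5],[0,0,0.25],[0,0,0.1],[0,0,0]],"twist":[[0,0,0],[0,0,0],[0,0,0],[0,0,0],[0,0,0],[0,0,0],[0,0,0]]}'
python3 -m jog '{"claw":[0,0],"xyz":[[0,0,0.03],[0,0,0]],"twist":[[0,0,0],[0,0,0]]}'
```

```text
clock: 11.62
eef_pos: [567.2, -319.3, 45.4]
tool_rot: [-3.141, -0.0, 0.11]
force: [0.7, -1.2, -2.0]
width: 23.0
gripper_force: 59.5
clock: 11.88
eef_pos: [567.4, -320.9, 43.4]
tool_rot: [3.141, -0.001, 0.109]
force: [-0.7, -0.3, -1.9]
width: 23.8
gripper_force: 59.5
```

```bash
python3 -m jog '{"claw":[0,0,0],"xyz":[[0,0,0.04],[0,0,0.02],[0,0,0]],"twist":[[0,0,0],[0,0,0],[0,0,0]]}';python3 -m jog '{"claw":[0,0],"xyz":[[0,0,0.015],[0,0,0]],"twist":[[0,0,0],[0,0,0]]}'
```

```text
clock: 12.25
eef_pos: [566.7, -320.6, 36.1]
tool_rot: [-3.141, 0.0, 0.109]
force: [0.3, -0.7, -2.6]
width: 23.1
gripper_force: 59.5
clock: 12.5
eef_pos: [566.8, -320.8, 35.9]
tool_rot: [-3.142, -0.0, 0.109]
force: [-2.0, 1.5, 5.4]
width: 23.3
gripper_force: 60.5
```

```bash
python3 -m jog '{"claw":[1,1,1,1,1,1,1,1,1,1,1],"xyz":[[0,0,0],[0,0,0],[0,0,0],[0,0,0],[0,0,0],[0,0,-0.2],[0,0,-0.4],[0,0,-0.5],[0,0,-0.5],[0,0,-0.4],[0,0,0]],"twist":[[0,0,0],[0,0,0],[0,0,0],[0,0,0],[0,0,0],[0,0,0],[0,0,0],[0,0,0],[0,0,0],[0,0,0],[0,0,0]]}'
python3 - <<'E'
from h import *
W=grab('wrist');T=grab('top'); a=W['color']; c=np.hstack([cv2.resize(a,(480,300)),cv2.resize(T['color'][150:280,235:365],(300,300))]); cv2.imwrite('pics/s2.png',c[:,:,::-1])
L=np.array([588,-73.]);a=.108;ux=np.array([np.cos(a),np.sin(a)])
p=L-137*ux;print(p);togo([*p,200],a)
E
```

```text
clock: 13.88
eef_pos: [569.0, -322.1, 240.5]
tool_rot: [3.136, -0.008, 0.109]
force: [0.4, 0.4, -1.0]
width: 85.7
gripper_force: 0.0
[451.79820769 -87.76725335]
t 13.975 tcp [ 566.8 -320.6  236.1] rot [ 3.1409e+00 -1.3000e-03  1.0910e-01] F [-0.1 -1.1  0.4] w 85.5
shift [-0.89  -2.44   0.358] turn [ 0.0002 -0.0004  0.0003]
```

View pics/s2.png

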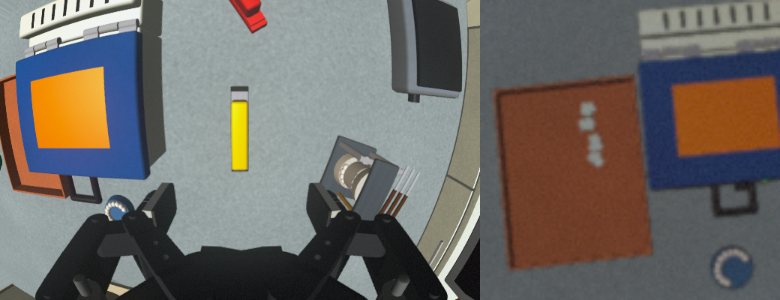

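The scraper stands upright at (240,128), the four chips are in the tray, and the lid is clear and shut. Going to the handle with the tool turned 90°.

```bash
python3 -m jog '{"claw":[0.5,0.5,0.5,0.5,0.5,0.5,0.5],"xyz":[[-0.15,-0.4,0],[-0.15,-0.4,0],[-0.15,-0.4,0],[-0.15,-0.4,0],[-0.15,-0.4,0],[-0.14,-0.44,0],[0,0,0]],"twist":[[0,0,0],[0,0,0],[0,0,0],[0,0,0],[0,0,0],[0,0,0],[0,0,0]]}'
python3 -m jog '{"claw":[0.5,0.5,0.5,0.5,0.5,0.5,0.5,0.5,0.5,0.5,0.5],"xyz":[[0,0,0],[0,0,0],[0,0,0],[0,0,0],[0,0,0],[0,0,0],[0,0,0],[0,0,0],[0,0,0],[0,0,0],[0,0,0]],"twist":[[0,0,-0.05],[0,0,-0.05],[0,0,-0.05],[0,0,-0.05],[0,0,-0.05],[0,0,-0.05],[0,0,-0.05],[0,0,-0.05],[0,0,-0.05],[0,0,-0.05],[0,0,0]]}'
python3 - <<'E'
from h import *
p=[451.8,-87.8]
togo([*p,170],.108+np.pi/2)
E
```

```text
clock: 14.85
eef_pos: [449.4, -84.3, 233.9]
tool_rot: [-3.139, 0.004, 0.115]
force: [0.9, -0.3, 0.4]
width: 42.7
gripper_force: 0.0
clock: 16.23
eef_pos: [451.5, -88.7, 234.2]
tool_rot: [-3.14, -0.0, 1.677]
force: [0.1, -0.5, -0.5]
width: 43.1
gripper_force: 0.0
t 16.225 tcp [451.5 -88.7 234.2] rot [-3.1404e+00 -5.0000e-04  1.6767e+00] F [ 0.1 -0.5 -0.5] w 43.1
shift [0.009 0.004 0.642] turn [-0.0004 -0.0002 -0.0007]
```

Down to just above the handle for a look.

```bash
python3 -m jog '{"claw":[0.4,0.4,0.4,0.4],"xyz":[[0,0,0.3],[0,0,0.35],[0,0,0.2],[0,0,0]],"twist":[[0,0,0],[0,0,0],[0,0,0],[0,0,0]]}'
python3 - <<'E'
from h import *
togo([451.8,-87.8,95],.108+np.pi/2)
W=grab('wrist');save(W,'w4.png')
def wproj(im,P):
    c=(im['view']@np.r_[P,1])[:3]; th=np.arctan2(np.hypot(c[0],c[1]),-c[2]); d=np.array([c[0],-c[1]]); d/=np.linalg.norm(d); return np.array([im['cx'],im['cy']])+d*K(im)*th
L=np.array([588,-73.]);a=.108;ux=np.array([np.cos(a),np.sin(a)]);uy=np.array([-ux[1],ux[0]])
for n,(u,v,z) in dict(barL=(-137,33,112.5),barC=(-137,0,112.5),barR=(-137,-33,112.5),lidFL=(-95,122,124),win=(-52.5,75,124)).items(): print(n,wproj(W,[*(L+u*ux+v*uy),z]).round(1))
E
```

```text
clock: 16.73
eef_pos: [450.6, -88.1, 148.4]
tool_rot: [-3.138, -0.001, 1.677]
force: [-0.0, 0.9, 0.4]
width: 34.3
gripper_force: 0.0
t 16.725 tcp [450.6 -88.1 148.4] rot [-3.1377e+00 -7.0000e-04  1.6771e+00] F [-0.   0.9  0.4] w 34.3
shift [0.001 0.015 0.534] turn [-0.0012 -0.0002 -0.0005]
barL [323.  172.1]
barC [323.  224.7]
barR [323.  271.2]
lidFL [400.4  17.8]
win [470.9 106.3]
```

View pics/w4.png

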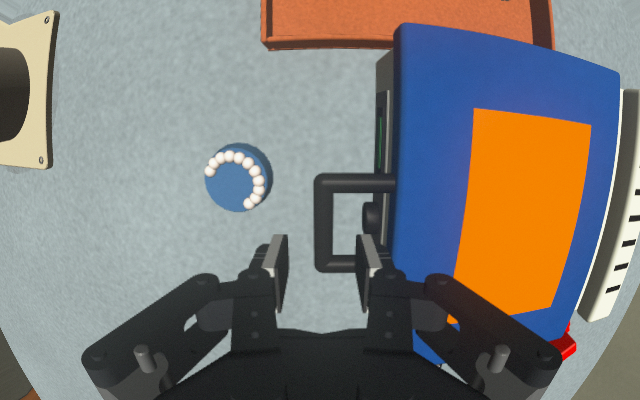

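The bar is at px x 315–333, y 175–272, which matches the prediction (323, 172–271), and the fingers straddle it. Descending and gripping.

```bash
python3 -m jog '{"claw":[0.4,0.4,0.4,0.4],"xyz":[[0,0.01,0.2],[0,0,0.2],[0,0,0.1],[0,0,0]],"twist":[[0,0,0],[0,0,0],[0,0,0],[0,0,0]]}'
python3 -m jog '{"claw":[0.4,0,0,0,0,0,0],"xyz":[[0,0,0.02],[0,0,0],[0,0,0],[0,0,0],[0,0,0],[0,0,0],[0,0,0]],"twist":[[0,0,0],[0,0,0],[0,0,0],[0,0,0],[0,0,0],[0,0,0],[0,0,0]]}'
```

```text
clock: 17.27
eef_pos: [452.9, -87.8, 100.0]
tool_rot: [-3.142, 0.0, 1.679]
force: [-0.0, -0.4, 0.1]
width: 34.0
gripper_force: 0.0
clock: 18.15
eef_pos: [451.3, -88.0, 98.3]
tool_rot: [-3.139, 0.0, 1.679]
force: [-3.2, -0.4, 5.5]
width: 10.0
gripper_force: 58.5
```

```bash
python3 - <<'E'
import numpy as np
t=np.radians(np.linspace(0,60,25)); x=-247*np.cos(t)+10.5*np.sin(t); z=247*np.sin(t)+10.5*np.cos(t)
X=np.round((x-x[0])/100,3);Z=np.round((z-z[0])/100,3)
print([[0,round(a,3),round(-b,3)] for a,b in zip(np.diff(X),np.diff(Z))]); print(X[[12,24]],Z[[12,24]])
E
```

```text
[[0, np.float64(0.007), np.float64(-0.108)], [0, np.float64(0.012), np.float64(-0.107)], [0, np.float64(0.016), np.float64(-0.107)], [0, np.float64(0.021), np.float64(-0.105)], [0, np.float64(0.025), np.float64(-0.105)], [0, np.float64(0.03), np.float64(-0.104)], [0, np.float64(0.035), np.float64(-0.102)], [0, np.float64(0.039), np.float64(-0.1)], [0, np.float64(0.043), np.float64(-0.099)], [0, np.float64(0.048), np.float64(-0.097)], [0, np.float64(0.052), np.float64(-0.095)], [0, np.float64(0.055), np.float64(-0.092)], [0, np.float64(0.06), np.float64(-0.09)], [0, np.float64(0.064), np.float64(-0.087)], [0, np.float64(0.067), np.float64(-0.084)], [0, np.float64(0.071), np.float64(-0.081)], [0, np.float64(0.075), np.float64(-0.078)], [0, np.float64(0.078), np.float64(-0.075)], [0, np.float64(0.081), np.float64(-0.071)], [0, np.float64(0.084), np.float64(-0.068)], [0, np.float64(0.087), np.float64(-0.064)], [0, np.float64(0.089), np.float64(-0.06)], [0, np.float64(0.092), np.float64(-0.056)], [0, np.float64(0.095), np.float64(-0.052)]]
[0.383 1.326] [1.221 2.087]
```

```bash
python3 -m jog '{"claw":[0,0,0,0,0,0],"xyz":[[0,0.007,-0.108],[0,0.012,-0.107],[0,0.016,-0.107],[0,0.021,-0.105],[0,0.025,-0.105],[0,0.03,-0.104]],"twist":[[0,0,0],[0,0,0],[0,0,0],[0,0,0],[0,0,0],[0,0,0]]}'
python3 -c "
from h import *
togo([451.3+11.1*.994,-88+11.1*.108,98.3+63.6],1.679);print(readout.read_state()['torque'])"
```

```text
clock: 18.9
eef_pos: [462.0, -86.8, 161.9]
tool_rot: [-3.138, -0.0, 1.679]
force: [-5.1, -2.2, -3.0]
width: 9.6
gripper_force: 58.3
t 18.9 tcp [462.  -86.8 161.9] rot [-3.1378 -0.      1.6794] F [-5.1 -2.2 -3. ] w 9.6
shift [-0.     0.004 -0.   ] turn [-0.0012 -0.      0.0001]
[-0.38022956  1.53397875 -0.02797672]
```

```bash
python3 -m jog '{"claw":[0,0,0,0,0,0,0,0,0],"xyz":[[0,0.035,-0.102],[0,0.039,-0.1],[0,0.043,-0.099],[0,0.048,-0.097],[0,0.052,-0.095],[0,0.055,-0.092],[0,0.06,-0.09],[0,0.064,-0.087],[0,0.067,-0.084]],"twist":[[0,0,0],[0,0,0],[0,0,0],[0,0,0],[0,0,0],[0,0,0],[0,0,0],[0,0,0],[0,0,0]]}'
```

```text
clock: 20.02
eef_pos: [505.6, -82.1, 246.5]
tool_rot: [-3.133, 0.0, 1.679]
force: [-12.5, -2.6, 7.3]
width: 9.5
gripper_force: 58.5
```

```bash
python3 -m jog '{"claw":[0,0,0,0,0],"xyz":[[0,0.061,-0.081],[0,0.065,-0.078],[0,0.075,-0.075],[0,0.081,-0.071],[0,0,0]],"twist":[[0,0,0],[0,0,0],[0,0,0],[0,0,0],[0,0,0]]}'
```

```text
clock: 20.65
eef_pos: [535.5, -78.8, 278.6]
tool_rot: [-3.137, 0.001, 1.68]
force: [-12.1, -1.7, 11.1]
width: 9.5
gripper_force: 58.8
```

```bash
python3 -m jog '{"claw":[0,0,0,0,0,0],"xyz":[[0,0.08,-0.066],[0,0.082,-0.062],[0,0.085,-0.058],[0,0.087,-0.054],[0,0.09,-0.05],[0,0,0]],"twist":[[0,0,0],[0,0,0],[0,0,0],[0,0,0],[0,0,0],[0,0,0]]}'
python3 - <<'E'
from h import *
s=readout.read_state();L=np.array([588,-73.]);a=.108;ux=np.array([np.cos(a),np.sin(a)])
h=L+110*ux; t=s['eef_pos']; dx=(t[:2]-h)@ux; dz=t[2]+14.2-102
print(s['eef_pos'],dx,dz,'r',np.hypot(dx,dz),'(247.2) ang',np.degrees(np.arctan2(dz,-dx))-np.degrees(np.arctan2(10.5,247)))
S=grab('scene');T=grab('top');W=grab('wrist')
c=np.vstack([np.hstack([cv2.resize(S['color'][100:300,190:450],(390,300)),cv2.resize(T['color'][130:290,230:430],(375,300))]),np.hstack([cv2.resize(W['color'],(480,300)),np.zeros((300,285,3),np.uint8)])])
cv2.imwrite('pics/f1.png',c[:,:,::-1])
E
```

```text
clock: 21.4
eef_pos: [580.2, -74.0, 309.9]
tool_rot: [3.139, 0.002, 1.68]
force: [-10.9, -1.4, 17.3]
width: 9.8
gripper_force: 61.5
[580.22594611 -74.04483379 309.92473493] -117.8413824748808 222.1247349309171 r 251.4477864124505 (247.2) ang 59.61901694179184
```

View pics/f1.png

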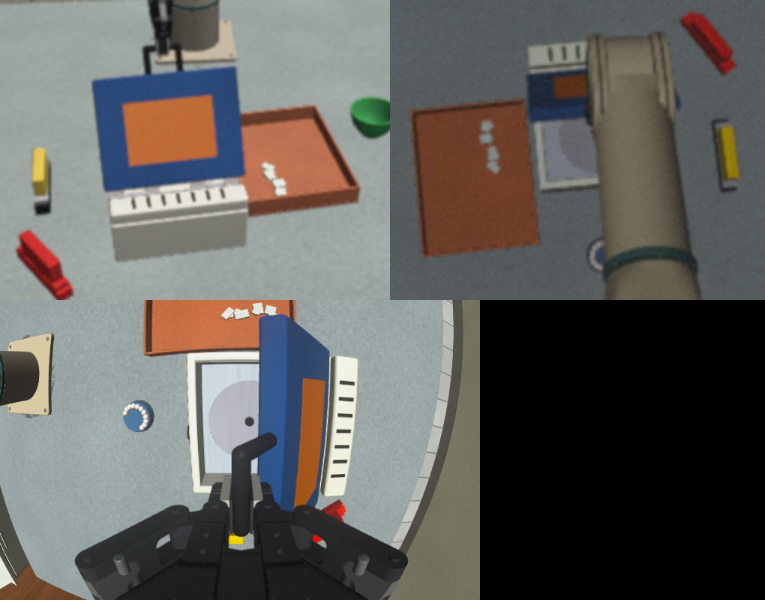

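The lid is open near 60° with the handle between the pads. Chips are in the tray, the scraper is standing, and the cast and bowl are untouched. Checking the angle from the scene image.

```bash
python3 - <<'E'
from fit import *
S=grab('scene')
m=mask(S,(105,90,40),(130,255,255),(240,130,120,110))|mask(S,(5,120,100),(20,255,255),(260,150,80,70)); m[:,352:]=0; m=cv2.morphologyEx(m,cv2.MORPH_CLOSE,np.ones((7,7)));m=cv2.morphologyEx(m,cv2.MORPH_OPEN,np.ones((5,5)))
L=np.array([588,-73.]);a=.108;ux=np.array([np.cos(a),np.sin(a)]);uy=np.array([-ux[1],ux[0]]);h=L+110*ux
cols=range(275,335,5);print('img top edge',[np.nonzero(m[:,c])[0][[0,-1]].tolist() for c in cols])
# orange window edges too
o=mask(S,(5,120,100),(20,255,255),(260,150,80,70));print('win',[np.nonzero(o[:,c])[0][[0,-1]].tolist() for c in range(280,325,8)])
for d in (56,58,60,62,64):
    t=np.radians(d)
    def P(u,v,w): return [*(h+(u*np.cos(t)+w*np.sin(t))*ux+v*uy),102-u*np.sin(t)+w*np.cos(t)]
    q=proj(S,[P(-205,122,22),P(-205,-122,22),P(-162.5,75,22),P(-162.5,-75,22),P(-57.5,75,22),P(-57.5,-75,22)])
    f=lambda i,c:np.interp(c,*q[[i+1,i]].T)
    print(d,'top',[f(0,c).round(1) for c in (275,300,330)],'win',[(f(2,c).round(1),f(4,c).round(1)) for c in (280,304,320)])
print(readout.read_state()['force'],readout.read_state()['eef_pos'])
E
```

```text
img top edge [[151, 224], [151, 224], [150, 223], [149, 223], [149, 222], [149, 222], [148, 221], [147, 221], [147, 220], [147, 219], [147, 219], [146, 218]]
win [[169, 209], [168, 208], [167, 207], [166, 206], [166, 205], [165, 205]]
56 top [np.float64(149.9), np.float64(147.5), np.float64(144.6)] win [(np.float64(166.4), np.float64(208.2)), (np.float64(164.0), np.float64(205.6)), (np.float64(162.4), np.float64(203.8))]
58 top [np.float64(150.1), np.float64(147.7), np.float64(144.8)] win [(np.float64(166.8), np.float64(208.6)), (np.float64(164.4), np.float64(206.0)), (np.float64(162.8), np.float64(204.2))]
60 top [np.float64(150.5), np.float64(148.1), np.float64(145.2)] win [(np.float64(167.2), np.float64(209.0)), (np.float64(164.8), np.float64(206.4)), (np.float64(163.2), np.float64(204.6))]
62 top [np.float64(150.9), np.float64(148.5), np.float64(145.6)] win [(np.float64(167.7), np.float64(209.5)), (np.float64(165.3), np.float64(206.8)), (np.float64(163.7), np.float64(205.0))]
64 top [np.float64(151.5), np.float64(149.1), np.float64(146.2)] win [(np.float64(168.3), np.float64(209.9)), (np.float64(165.9), np.float64(207.3)), (np.float64(164.3), np.float64(205.5))]
[-10.18291859  -1.26773528  16.63210913] [580.11170366 -73.99058585 309.85310335]
```

```bash
python3 - <<'E'
from h import *
W=grab('wrist')
def wproj(im,P):
    c=(im['view']@np.r_[P,1])[:3]; th=np.arctan2(np.hypot(c[0],c[1]),-c[2]); d=np.array([c[0],-c[1]]); d/=np.linalg.norm(d); return np.array([im['cx'],im['cy']])+d*K(im)*th
L=np.array([588,-73.]);a=.108;ux=np.array([np.cos(a),np.sin(a)]);uy=np.array([-ux[1],ux[0]]);h=L+110*ux
x0,y0,s=230,0,3
img=cv2.resize(W['color'][y0:y0+200,x0:x0+260,::-1],None,fx=s,fy=s,interpolation=cv2.INTER_CUBIC)
for d,col in ((55,(0,255,255)),(60,(0,255,0)),(65,(255,0,255))):
    t=np.radians(d)
    def P(u,v,w): return [*(h+(u*np.cos(t)+w*np.sin(t))*ux+v*uy),102-u*np.sin(t)+w*np.cos(t)]
    for pts in ([P(-205,v,22) for v in range(122,20,-10)],[P(-162.5,v,22) for v in range(75,0,-10)]):
        q=np.array([wproj(W,p) for p in pts]); cv2.polylines(img,[np.int32((q-[x0,y0]+.5)*s)],False,col,1)
        print(d,q[0].round(1),q[-1].round(1))
cv2.imwrite('pics/f2.png',img)
E
```

```text
55 [354.8  16.4] [353.  194.1]
55 [385.8 102. ] [381.8 203.8]
60 [387.   14.1] [383.4 198.2]
60 [407.2 102.8] [401.7 206.4]
65 [421.2  13.8] [415.8 201.6]
65 [429.1 104.1] [422.2 208.4]
```

View pics/f2.png

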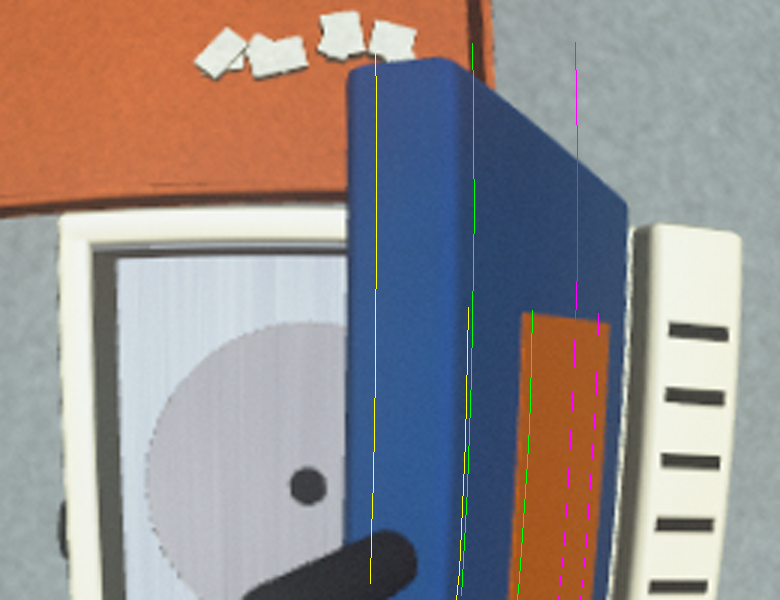

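The lid's top edge and window edge lie just short of the green 60° line, so the angle is about 59.3°. A small final raise, then check that it holds.

```bash
python3 -m jog '{"claw":[0,0,0,0],"xyz":[[0,0.02,-0.015],[0,0.02,-0.015],[0,0,0],[0,0,0]],"twist":[[0,0,0],[0,0,0],[0,0,0],[0,0,0]]}'; python3 -m jog '{"claw":[0,0,0,0],"xyz":[[0,0,0],[0,0,0],[0,0,0],[0,0,0]],"twist":[[0,0,0],[0,0,0],[0,0,0],[0,0,0]]}'
python3 - <<'E'
from h import *
W=grab('wrist');h=cv2.cvtColor(W['color'],cv2.COLOR_RGB2HSV);o=cv2.inRange(h,(5,120,100),(20,255,255))
print([(r,(np.nonzero(o[r,395:450])[0][:1]+395).tolist()) for r in (115,140,170)], 'edge was', '404 at r=110ish')
E
```

```text
clock: 22.15
eef_pos: [584.3, -73.5, 312.2]
tool_rot: [3.138, 0.001, 1.68]
force: [-7.9, -1.7, 12.8]
width: 9.3
gripper_force: 60.9
clock: 22.65
eef_pos: [584.3, -73.5, 312.2]
tool_rot: [3.138, 0.001, 1.68]
force: [-7.4, -1.5, 12.4]
width: 9.7
gripper_force: 60.9
[(115, [402]), (140, [401]), (170, [400])] edge was 404 at r=110ish
```

```bash
python3 -c "
from cell import order
print(order.finish_job())"
```

```text
the job is handed in; nothing more can be done
None
```

The job is handed in at about 23 s on the robot's clock: the four chips are in the tray, the scraper stands upright on the bench at the right of the box, and the lid is held open by its handle at about 60° (estimated from the tool position and the wrist picture).

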